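# Lock the keyed lid on the sugar jar

## Robot

A 6-joint arm with a two-finger parallel gripper is mounted at the origin on the work surface. World frame = base frame: x ahead of the robot, y to its left, z up, the work surface at z = 0. Lengths are in m, angles in rad, forces in N, time in s.
With the tool pointing down it reaches from about 0.25 to 0.775 m from the base axis. Payload 4 kg.
Tool frame: the origin (TCP) lies midway between the tips of the shut fingers; the grasp point (between the pads) lies 19 mm behind it (robot.tcp_to_grasp is the distance from the TCP to the grasp point, in m); z points along the fingers, x is the direction in which the jaws open and shut, and the axes are right-handed (so a half turn about z gives the same grasp; the last joint's range is limited). The gripper opens to 94 mm and grips with 3 to 60 N. Pads are 16 mm wide; open, the fingers measure 119 mm over their backs; the gripper's body (75 mm by 177 mm) begins 78 mm behind the grasp point.
Start: joints at [1.056, 0.087, 1.371, -0, 1.684, -0.103], TCP at [0.22, 0.504, 0.18] pointing down, gripper open.
Joint ranges: [-3.1, 3.1], [-0.76, 2.03], [0.27, 2.55], [-1.08, 4.22], [0.17, 2.65], [-2.57, 2.57]. Speed limits (rad/s): [2.79, 2.79, 3.14, 3.14, 3.14, 3.14].

## Interface

Orientations are given as [roll, pitch, yaw] about the fixed x, y, z axes, in that order (R = Rz(yaw) Ry(pitch) Rx(roll)).
In Python, from bench import get_obs, vision, robot gives the robot as it stands.
- The arm moves only by the tool servo_tool, never from a script. Its argument "targets" is text: rows parted by semicolons, each of 7 numbers parted by spaces: the opening, from 0 (shut) to 1 (fully open), then the shift along the tool's x, y, z as a fraction of full scale, then the turn, a rotation vector about the tool's x, y, z as a fraction of full scale. A call has 1 to 12 rows; each row is the pose to reach, as a shift and turn from the pose commanded when the call began, along the tool's axes at that moment, turning the shorter way round; what a row does not reach only later rows make up. Full scale, the value 1, is 0.25 m for a shift and pi rad for a turn. A row lasts 1/12 s, in which the tool goes at most 41.7 mm and 7.16 degrees, less where a joint would pass 70% of its speed; a pose out of reach is approached as far as the arm can. A call with a number of a shift or a turn outside -1 to 1 is refused whole. A call with a gripper value outside its range is refused whole. The fingers move at their own pace and stop on an object; the grip force is fixed at half the most. Time passes only in rows, so rows that repeat a pose let the fingers close. It gives the time, the measured TCP pose, the force and the opening at its end, in the units of the state.
- get_obs(): the state, without advancing time (a new reading comes with each control period).
- vision.snapshot(name): name is "scene" or "top" or "wrist"; returns a dict with "image" (400x640x3 uint8, red, green, blue), "mtx" (3x3 intrinsics, pixels), "world_from_camera" (4x4, takes a point from camera to world coordinates); the wrist camera has in their place "T_tool_cam" (4x4, takes a point from camera to tool coordinates, whose origin is the TCP and whose axes are the tool frame's). Camera axes: x right, y down, z forward; pixel columns grow to the right and rows downward; lengths in m; the calibration is good to about 2 mm. A picture is of the moment at which its call begins: read the wrist's pose just before it. There is no depth.
- robot.close_job(): hands the job in, once; it reports no verdict.
The state is a dict: "time": time; "joint_positions": joint angles; "qvel": joint speeds; "joint_torque": joint torques, N m; "tool_pos": TCP position; "ee_rot": TCP orientation; "wrist_force": force on the tool from outside, world axes, zero at the start; "wrist_torque": the same for the moment, N m; "width": finger opening in m.
Only numpy, scipy, OpenCV 4.12 (cv2) and the standard library are available. Lean on these libraries where they do the work, as an engineer would, in place of code of your own. Each camera call takes 0.05 s, during which the arm holds its last target.

## Task

Close the hexagonal glass sugar jar in the chrome stand: take the silicone lid with the straight wing grip off its wooden rest, set it on the jar with its key bar dropped through the slot in the mouth so that the lid sits flat, then turn it a quarter turn, either way, so that the wing grip lies across the slot and the lid is locked. Let go and leave the lid with the round knob on its rest.

Things in the scene. Friction and masses are not known exactly. Their poses are not given: they have to be found in the camera images.
- wing_grip (a point): Grip point of the lid to use (grey silicone disc 76 mm across, 8 thick, 90 g; starts on a wooden ring 26 high, 72 across). Its grip is a straight upright wing 46 long (own x), 12 thick (own y), 44 high. The point is on the wing's middle line, 24 above the disc's top, 20 below the wing's top, 32 above the disc's underside. z up. Lift straight up 30 mm or more to clear the ring.
- key_bar (a point): Centre of the same lid's steel key bar: 46 mm long (own x, in line with the wing), 10 wide, 8 high, hung 9 mm below the disc on a round stem 12 mm across. Straight below wing_grip, 45 mm. Hidden inside the wooden ring at the start.
- jar_mouth (a point): Centre of the slot, on the top face of the flat 5 mm steel mouth plate, 97 mm above the tray, z up. Slot 60 mm long (own x, towards two corners of the jar), 26 wide (own y), edged dark; 30 mm free below for the key to turn, no stop. Hexagonal jar 88 across flats with sugar cubes, fixed in a round chrome stand 124 across. Lid seated flat: wing_grip is 32 above this point.
- knob_grip (a point): Bystander, leave it: middle of the round knob (32 mm across, 38 high) of the other grey lid (disc 76 mm across, 90 g, no key), on a like wooden ring. 24 mm above its disc's top.
Things that resemble listed ones, but are neither listed nor needed, are in the scene too. Leave any green or orange look-alike of the part that bears wing_grip alone.

How it is judged:
On the way, in this order (a step that is already met when the one before it is completed fails the run):
1. the key bar has dropped through the slot, in line with it (z of wing_grip in the frame of jar_mouth below 0.038 m and horizontal distance between wing_grip and jar_mouth below 0.015 m and angle between the x axis of wing_grip and the x axis of jar_mouth, either way round below 0.5 rad), for 0.1 s.
2. the lid has been turned, key under the plate, until the wing lies across the slot (z of wing_grip in the frame of jar_mouth below 0.038 m and angle between the x axis of wing_grip and the x axis of jar_mouth, either way round above 1.05 rad), for 0.1 s.
At the end, for the whole second after the job is handed in: The wing lid sits flat on the jar's mouth plate (wing_grip 26 to 36 mm above jar_mouth, within 15 mm of it sideways, tilted under 7 degrees), turned so that the wing makes more than 60 degrees with the slot; the knob lid is still on its rest, within 25 mm of where it was (z of wing_grip in the frame of jar_mouth between 0.026 and 0.036 m and horizontal distance between wing_grip and jar_mouth below 0.015 m and angle between the x axis of wing_grip and the x axis of jar_mouth, either way round above 1.05 rad and angle between wing_grip's own z axis and vertical below 0.12 rad and distance of knob_grip from where it was at the start of the episode below 0.025 m); the robot touches nothing.
It fails at once if the lid with the round knob is moved by more than 25 mm (distance of knob_grip from where it was at the start of the episode above 0.025 m).
It also fails if it takes over 51 s, if anything falls off the work surface, if the arm or the gripper's body presses on something with over 40 N, if the wrist force passes 120 N, or if a joint passes its speed limit or range.

## Working session

There is one attempt and no reset: what is moved stays moved. The work goes in short steps, Python scripts to look and compute and a tool call to move; the robot and the scene stay as the last step left them, time stands still between calls to the robot, and variables do not carry over. Pictures are saved under pics/ and viewed, and the job is handed in when it is done.

Besides the shell and the picture viewer there is one more tool, called after ">>>" as name(argument=value, ...), one argument or row to a line, values as JSON. servo_tool: Moves the arm, as the interface text tells. Its arguments: {"type":"object","properties":{"targets":{"type":"string"}},"required":["targets"]}

```bash
mkdir -p pics; ls; python3 - <<'E'
from bench import get_obs, vision, robot
import cv2,numpy as np
o=get_obs();print(o)
for n in ["scene","top","wrist"]:
    s=vision.snapshot(n);cv2.imwrite(f"pics/{n}0.png",s["image"][:,:,::-1]);print(n,s["mtx"].round(2).tolist());print(np.round(s.get("world_from_camera",s.get("T_tool_cam")),4).tolist())
E
```

```text
pics
{'time': 0.0, 'joint_positions': array([ 1.05589780e+00,  8.79391976e-02,  1.37222877e+00,  3.57788537e-05,
        1.68357557e+00, -1.03130020e-01]), 'qvel': array([ 9.18000801e-04, -1.81267950e-03,  1.24090914e-03,  2.18695057e-03,
        5.18991578e-05, -4.02544126e-04]), 'joint_torque': array([ 7.83200721e-04, -3.40175307e+01, -3.02430367e+01,  7.17379502e-02,
        3.31508426e-02, -1.59684328e-04]), 'tool_pos': array([0.21984273, 0.50351026, 0.17892579]), 'ee_rot': array([-3.14133585e+00,  2.13579284e-03,  1.15903208e+00]), 'wrist_force': array([-0.46662256,  0.2955262 ,  0.87408825]), 'wrist_torque': array([ 0.00231731,  0.00107102, -0.00367501]), 'width': 0.09419887187495757}
scene [[488.76, 0.0, 320.8], [0.0, 488.76, 205.29], [0.0, 0.0, 1.0]]
[[-0.5078, 0.6566, -0.5577, 1.1565], [0.8614, 0.397, -0.317, 0.4032], [0.0132, -0.6413, -0.7672, 0.9033], [0.0, 0.0, 0.0, 1.0]]
top [[370.67, 0.0, 318.16], [0.0, 370.67, 200.31], [0.0, 0.0, 1.0]]
[[0.0201, -0.9916, 0.1276, 0.4034], [-0.9998, -0.0204, -0.0011, 0.0489], [0.0037, -0.1276, -0.9918, 1.15], [0.0, 0.0, 0.0, 1.0]]
wrist [[288.23, 0.0, 318.55], [0.0, 288.23, 198.86], [0.0, 0.0, 1.0]]
[[1.0, 0.0008, 0.0, 0.0], [-0.0008, 0.961, 0.2766, -0.0804], [0.0002, -0.2766, 0.961, -0.206], [0.0, 0.0, 0.0, 1.0]]
```

View pics/scene0.png

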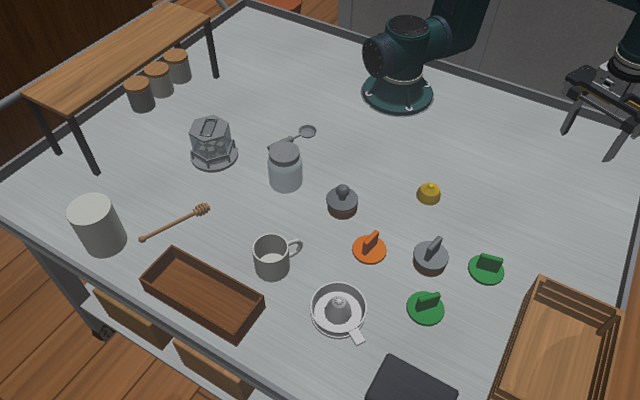

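View pics/top0.png

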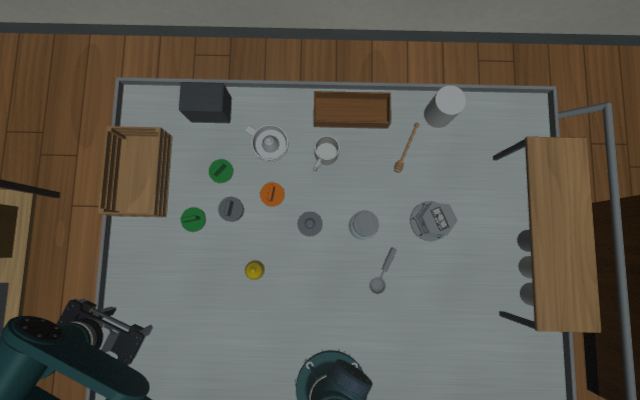

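View pics/wrist0.png

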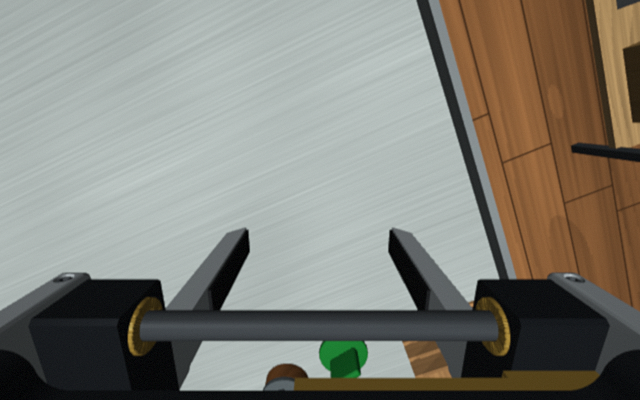

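The grey wing lid is at scene (431,255) and top (231,209). It is the only grey lid with a straight wing. The other winged lids are orange (scene 369,248) and green (scene 487,268 and 426,307). The knob lid is at scene (342,200), and the hex jar is at scene (212,142) and top (433,220). I'll enlarge these to confirm.

```bash
python3 - <<'E'
import cv2,numpy as np
s=cv2.imread("pics/scene0.png");t=cv2.imread("pics/top0.png")
f=lambda im,u,v,h=30:cv2.resize(im[v-h:v+h,u-h:u+h],(400,400),interpolation=cv2.INTER_CUBIC)
out=np.vstack([np.hstack([f(s,431,255),f(s,212,138)]),np.hstack([f(t,231,209),f(t,433,220)])])
cv2.imwrite("pics/crop1.png",cv2.resize(out,(600,600)))
E
```

```text
(no output)
```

View pics/crop1.png

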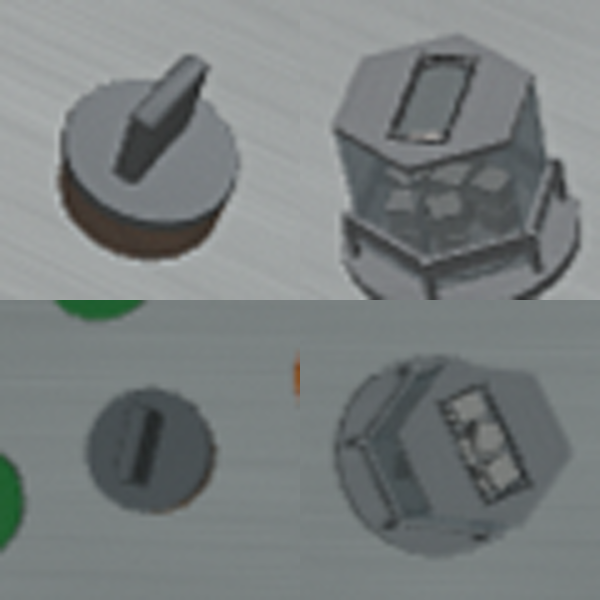

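The crop confirms it: grey disc, straight wing, wooden ring. The jar mouth slot is clear in both views. Now I'll get rough positions from both views.

```bash
cat > h.py <<'E'
import numpy as np,cv2
from scipy.spatial.transform import Rotation as R
from bench import get_obs,vision,robot
def cam(name):
    o=get_obs(); s=vision.snapshot(name)
    if name=="wrist":
        T=np.eye(4);T[:3,:3]=R.from_euler('xyz',o["ee_rot"]).as_matrix();T[:3,3]=o["tool_pos"]
        W=T@s["T_tool_cam"]
    else: W=s["world_from_camera"]
    return s["image"][:,:,::-1].copy(),s["mtx"],W
def ray(K,W,uv):
    d=W[:3,:3]@np.linalg.solve(K,[uv[0],uv[1],1.]); return W[:3,3],d/np.linalg.norm(d)
def plane(K,W,uv,z):
    c,d=ray(K,W,uv); return c+d*(z-c[2])/d[2]
def tri(a,b):
    (c1,d1),(c2,d2)=a,b
    t=np.linalg.lstsq(np.c_[d1,-d2],c2-c1,rcond=None)[0]
    p,q=c1+t[0]*d1,c2+t[1]*d2
    return (p+q)/2,np.linalg.norm(p-q)
E
python3 - <<'E'
from h import *
_,Ks,Ws=cam("scene");_,Kt,Wt=cam("top")
S=lambda x,y,u,v:(u-30+(x+.5)/5-.5,v-30+(y+.5)/5-.5)
# slot corners: scene crop offset x-300 ; top offset y-300
sc=[(424,55),(475,60),(440,143),(388,135)]
tp=[(440,398),(476,385),(527,486),(493,505)]
scs=[S(x-300,y,212,138) for x,y in sc]; tps=[S(x-300,y-300,433,220) for x,y in tp]
cs=np.mean(scs,0);ct=np.mean(tps,0)
p,e=tri(ray(Ks,Ws,cs),ray(Kt,Wt,ct));print("slot c",p.round(4),e)
for n,K,W,c in(("s",Ks,Ws,scs),("t",Kt,Wt,tps)):
    P=[plane(K,W,x,p[2]) for x in c];print(n,np.round(P,4).tolist())
# wing top
w=[(133,118),(158,128),(187,57),(208,66)]
ws=[S(x,y,431,255) for x,y in w];P=[plane(Ks,Ws,x,0.078) for x in ws];print("wing",np.round(P,4).tolist(),np.mean(P,0))
# disc centre in top
dc=S(151,450-300,231,209);print("disc", plane(Kt,Wt,dc,0.034))
print("knob",plane(Kt,Wt,(310,224),0.034))
E
```

```text
slot c [ 0.4946 -0.3001  0.0926] 0.00015970257940899218
s [[0.4708, -0.3242, 0.0926], [0.4605, -0.2999, 0.0926], [0.5183, -0.2758, 0.0926], [0.5269, -0.3011, 0.0926]]
t [[0.5203, -0.2755, 0.0926], [0.5283, -0.2963, 0.0926], [0.4708, -0.3242, 0.0926], [0.4596, -0.3046, 0.0926]]
wing [[0.5424, 0.3079, 0.078], [0.5418, 0.3187, 0.078], [0.5016, 0.3154, 0.078], [0.5015, 0.3247, 0.078]] [0.52181437 0.31667509 0.078     ]
disc [0.51628459 0.31128095 0.034     ]
knob [0.47458501 0.07077066 0.034     ]
```

>>> servo_tool(
  targets="1 -0.108 0.7 0 0 0 0.46;1 -0.108 0.7 0 0 0 0.46;1 -0.108 0.7 0 0 0 0.46;1 -0.108 0.7 0 0 0 0.46;1 -0.108 0.7 0 0 0 0.46;1 -0.108 0.7 0 0 0 0.46;1 -0.108 0.7 0 0 0 0.46;1 -0.108 0.7 0 0 0 0.46;1 -0.108 0.7 0 0 0 0.46;1 -0.108 0.7 0 0 0 0.46;1 -0.108 0.7 0 0 0 0.46;1 -0.108 0.7 0 0 0 0.46",
)

```text
time: 1.25
tool_pos: [0.3697, 0.4091, 0.1799]
ee_rot: [3.141, 0.0, -0.292]
wrist_force: [-0.7, 0.6, 0.3]
width: 0.0941
```

>>> servo_tool(
  targets="0.6 0.68 0.19 0 0 0 0.46;0.6 0.68 0.19 0 0 0 0.46;0.6 0.68 0.19 0 0 0 0.46;0.6 0.68 0.19 0 0 0 0.46;0.6 0.68 0.19 0 0 0 0.46;0.6 0.68 0.19 0 0 0 0.46;0.6 0.68 0.19 0 0 0 0.46;0.6 0.68 0.19 0 0 0 0.46;0.6 0.68 0.19 0 0 0 0.46;0.6 0.68 0.19 0 0 0 0.46;0.6 0.68 0.19 0 0 0 0.46;0.6 0.68 0.19 0 0 0 0.46",
)

```text
time: 2.25
tool_pos: [0.5193, 0.3156, 0.1798]
ee_rot: [3.141, -0.0, -1.737]
wrist_force: [-0.3, 0.1, 0.3]
width: 0.0564
```

```bash
python3 - <<'E'
from h import *
print(get_obs()["joint_positions"].round(3),get_obs()["tool_pos"],get_obs()["ee_rot"])
im,K,W=cam("wrist");cv2.imwrite("pics/w1.png",im);np.savez("w1.npz",K=K,W=W)
E
```

```text
[0.453 0.217 1.224 0.    1.701 2.189] [0.51931726 0.31562135 0.17978585] [ 3.14115000e+00 -2.54024783e-04 -1.73661470e+00]
```

View pics/w1.png

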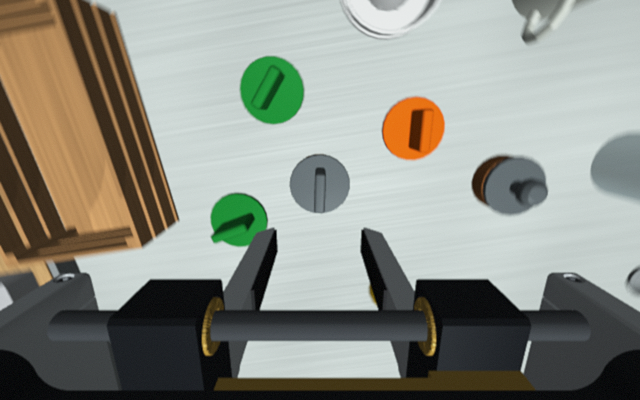

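The wrist view shows the grey disc at (320,183) with its wing top at about (320,188), nearly upright. Next I'll measure it precisely.

```bash
python3 - <<'E'
from h import *
im=cv2.imread("pics/w1.png");z=np.load("w1.npz");K,W=z["K"],z["W"]
print([im[v,u].tolist() for u,v in[(300,183),(320,180),(312,190),(327,190),(320,205),(270,183)]])
hsv=cv2.cvtColor(im,cv2.COLOR_BGR2HSV);m=((hsv[...,2]<150)&(hsv[...,1]<90)).astype(np.uint8);m[:140]=0;m[225:]=0;m[:,:280]=0;m[:,360:]=0
c=max(cv2.findContours(m,0,cv2.CHAIN_APPROX_NONE)[0],key=cv2.contourArea)
e=cv2.fitEllipse(c);print(e,plane(K,W,e[0],0.034),cv2.contourArea(c))
P=np.array([plane(K,W,q[0],0.034) for q in c]);r=cv2.minEnclosingCircle(P[:,:2].astype(np.float32));print(r)
cv2.imwrite("pics/w1c.png",cv2.resize(im[145:225,280:360],(600,600),interpolation=cv2.INTER_CUBIC))
E
```

```text
[[123, 120, 110], [122, 119, 108], [128, 124, 114], [127, 124, 115], [132, 127, 116], [213, 216, 206]]
((319.21978759765625, 183.0095672607422), (57.826297760009766, 58.59803771972656), 87.2685317993164) [0.51955698 0.31450743 0.034     ] 2658.5
((0.5185182690620422, 0.31479305028915405), 0.037809234112501144)
```

View pics/w1c.png

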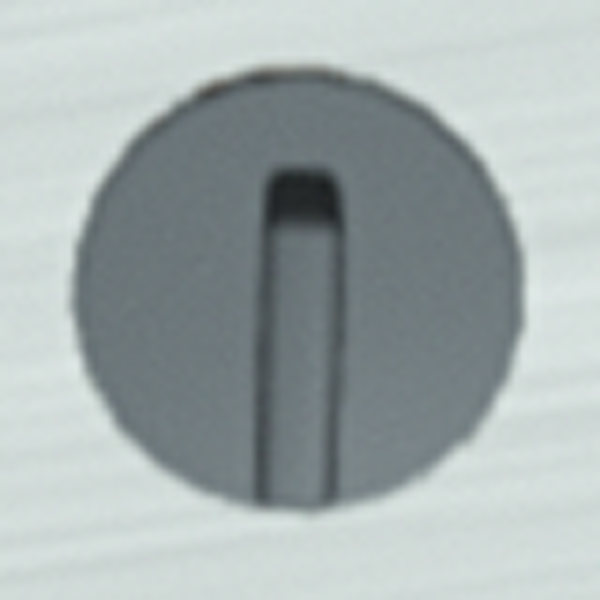

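```bash
python3 - <<'E'
from h import *
z=np.load("w1.npz");K,W=z["K"],z["W"]
f=lambda x,y:plane(K,W,(280+(x+.5)/7.5-.5,145+(y+.5)/7.5-.5),0.078)
a,b=f(308,223),f(297,503);print(a,b,(a+b)/2,np.linalg.norm(a-b),np.degrees(np.arctan2(*(a-b)[1::-1])))
E
```

```text
[0.53878821 0.30989078 0.078     ] [0.49696115 0.31844246 0.078     ] [0.51787468 0.31416662 0.078     ] 0.04269231621494042 -11.555063058003704
```

>>> servo_tool(
  targets="0.5 0.005 0.002 0.1 0 0 0.012;0.5 0.005 0.002 0.2 0 0 0.012;0.5 0.005 0.002 0.3 0 0 0.012;0.5 0.005 0.002 0.4 0 0 0.012;0.5 0.005 0.002 0.5 0 0 0.012;0.5 0.005 0.002 0.55 0 0 0.012;0.5 0.005 0.002 0.55 0 0 0.012;0.5 0.005 0.002 0.55 0 0 0.012",
)

```text
time: 2.97
tool_pos: [0.5185, 0.3144, 0.0424]
ee_rot: [3.141, -0.001, -1.768]
wrist_force: [0.7, 0.2, 0.1]
width: 0.0468
```

>>> servo_tool(
  targets="0 0 0 0 0 0 0;0 0 0 0 0 0 0;0 0 0 0 0 0 0;0 0 0 0 0 0 0;0 0 0 0 0 0 0;0 0 0 0 0 0 0;0 0 0 0 0 0 0;0 0 0 0 0 0 0;0 0 0 0 0 0 0;0 0 0 0 0 0 0",
)

```text
time: 3.8
tool_pos: [0.519, 0.3147, 0.0431]
ee_rot: [-3.141, 0.0, -1.769]
wrist_force: [-0.8, -0.6, 3.7]
width: 0.0113
```

>>> servo_tool(
  targets="0 0 0 -0.05 0 0 0;0 0 0 -0.1 0 0 0;0 0 0 -0.2 0 0 0;0 0 0 -0.3 0 0 0;0 0 0 -0.4 0 0 0;0 0 0 -0.5 0 0 0;0 0 0 -0.6 0 0 0;0 0 0 -0.7 0 0 0;0 0 0 -0.7 0 0 0;0 0 0 -0.7 0 0 0",
)

```text
time: 4.63
tool_pos: [0.5196, 0.315, 0.22]
ee_rot: [-3.138, 0.003, -1.769]
wrist_force: [-0.2, 0.1, -1.8]
width: 0.0117
```

```bash
python3 - <<'E'
from h import *
print(get_obs()["joint_positions"].round(3),get_obs()["tool_pos"],get_obs()["ee_rot"])
im,K,W=cam("wrist");im2,_,_=cam("scene");cv2.imwrite("pics/w2.png",np.vstack([cv2.resize(im,(480,300)),cv2.resize(im2,(480,300))]))
E
```

```text
[0.452 0.209 1.154 0.    1.773 2.221] [0.51960858 0.31502906 0.22003546] [-3.13766792e+00  3.08704054e-03 -1.76890458e+00]
```

View pics/w2.png

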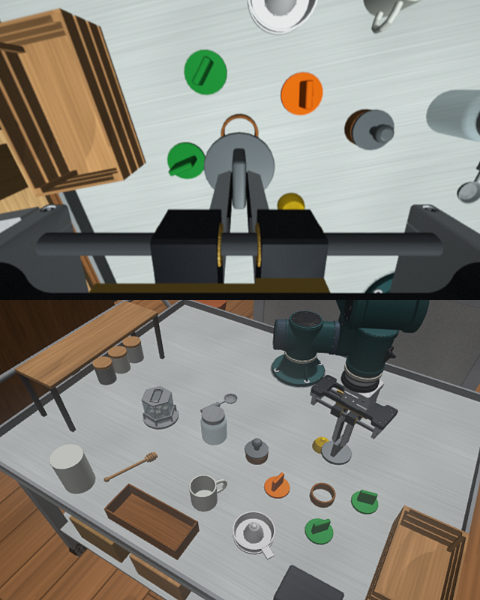

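The lid is held by the wing, and its empty ring is at wrist (240,128) in the reduced view. Before crossing to the jar I'll check the shelf and tall jar clearances.

```bash
python3 - <<'E'
from h import *
_,Ks,Ws=cam("scene");_,Kt,Wt=cam("top")
for n,a,b in(("shelf1",(68,112),(527,138)),("shelf2",(212,18),(538,331)),("talljar top",(284,152),(364,222)),("knob",(342,187),(310,224))):
    print(n,*tri(ray(Ks,Ws,a),ray(Kt,Wt,b)))
E
```

```text
shelf1 [ 0.70305918 -0.50118762  0.2004026 ] 6.0252581183842336e-05
shelf2 [ 0.20587624 -0.50544751  0.18736943] 0.009993339442904262
talljar top [ 0.4791428  -0.08351125  0.10327669] 0.0009700791732030298
knob [0.47278351 0.0700731  0.06315708] 0.0002773246067415152
```

>>> servo_tool(
  targets="0 0.05 0 -0.03 0 0 0;0 0.15 0 -0.03 0 0 0;0 0.25 0 -0.03 0 0 0;0 0.35 0 -0.03 0 0 0;0 0.45 0 -0.03 0 0 0;0 0.55 0 -0.03 0 0 0;0 0.65 0 -0.03 0 0 0;0 0.75 0 -0.03 0 0 0;0 0.85 0 -0.03 0 0 0;0 0.95 0 -0.03 0 0 0;0 1 0 -0.03 0 0 0",
)

```text
time: 5.75
tool_pos: [0.4681, 0.0664, 0.2248]
ee_rot: [3.141, -0.002, -1.772]
wrist_force: [0.5, 0.6, -1.5]
width: 0.0114
```

>>> servo_tool(
  targets="0 0.1 0 0 0 0 0;0 0.2 -0.01 0 0 0 -0.03;0 0.3 -0.02 0 0 0 -0.06;0 0.4 -0.03 0 0 0 -0.09;0 0.5 -0.04 0 0 0 -0.12;0 0.6 -0.05 0 0 0 -0.15;0 0.7 -0.06 0 0 0 -0.18;0 0.8 -0.06 0 0 0 -0.2;0 0.9 -0.06 0 0 0 -0.2;0 1 -0.06 0 0 0 -0.2;0 1 -0.06 0 0 0 -0.2",
)

```text
time: 6.67
tool_pos: [0.433, -0.1825, 0.2243]
ee_rot: [3.139, -0.001, -1.146]
wrist_force: [0.5, -0.0, -1.6]
width: 0.0118
```

>>> servo_tool(
  targets="0 0.1 0.1 0 0 0 0;0 0.2 0.2 0 0 0 0;0 0.3 0.3 0 0 0 0;0 0.4 0.37 0 0 0 0;0 0.5 0.37 0 0 0 0;0 0.53 0.37 0 0 0 0;0 0.53 0.37 0 0 0 0;0 0.53 0.37 0 0 0 0",
)

```text
time: 7.33
tool_pos: [0.4058, -0.3367, 0.2245]
ee_rot: [3.141, 0.002, -1.14]
wrist_force: [0.1, -0.2, -1.5]
width: 0.0115
```

```bash
python3 - <<'E'
from h import *
print(get_obs()["joint_positions"].round(3),get_obs()["tool_pos"],get_obs()["ee_rot"])
im,K,W=cam("wrist");cv2.imwrite("pics/w3.png",im);np.savez("w3.npz",K=K,W=W)
E
```

```text
[-8.00e-01  3.40e-02  1.34e+00  1.00e-03  1.77e+00  3.40e-01] [ 0.40582343 -0.33667542  0.22451887] [ 3.14136517e+00  2.29723295e-03 -1.14034757e+00]
```

View pics/w3.png

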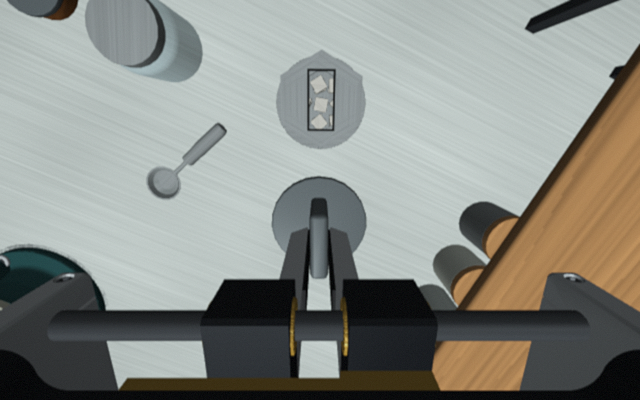

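The slot is clear at wrist (321,100), spanning columns 308–335 and rows 69–131, and nearly in line with the tool. Next I'll measure it and the held disc.

```bash
python3 - <<'E'
from h import *
im=cv2.imread("pics/w3.png");z=np.load("w3.npz");K,W=z["K"],z["W"]
g=cv2.cvtColor(im,cv2.COLOR_BGR2GRAY);m=(g<70).astype(np.uint8);m[:60]=0;m[140:]=0;m[:,:295]=0;m[:,350:]=0
p=cv2.findNonZero(m);r=cv2.minAreaRect(p);print(r,len(p))
for h in(0.093,0.097,0.1):
    c=plane(K,W,r[0],h);P=np.array([plane(K,W,q,h)[:2] for q in cv2.boxPoints(r)])
    rr=cv2.minAreaRect(P.astype(np.float32)*1000);d=[P[1]-P[0],P[2]-P[1]];d=max(d,key=np.linalg.norm)
    print(h,c.round(4),rr,np.degrees(np.arctan2(d[1],d[0]))%180)
o=W; # held disc, in world
print("yaw tool",np.degrees(get_obs()["ee_rot"][2]))
cr=np.hstack([cv2.resize(im[60:140,280:360],(500,500),interpolation=2),cv2.resize(im[170:290,260:380],(500,500),interpolation=2)])[:, :]
cv2.imwrite("pics/w3c.png",cv2.resize(cr,(800,400)))
E
```

```text
((321.0, 99.5), (61.0, 26.0), 90.0) 217
0.093 [ 0.4964 -0.2981  0.093 ] ((495.602783203125, -298.4909973144531), (64.073486328125, 29.642847061157227), 24.714174270629883) 25.557407627115026
0.097 [ 0.4962 -0.2981  0.097 ] ((495.4111633300781, -298.55035400390625), (63.31412124633789, 29.291534423828125), 24.714111328125) 25.557407627114998
0.1 [ 0.496  -0.2982  0.1   ] ((495.26739501953125, -298.5948181152344), (62.744651794433594, 29.028059005737305), 24.714153289794922) 25.557407627115026
yaw tool -65.292047844842
```

View pics/w3c.png

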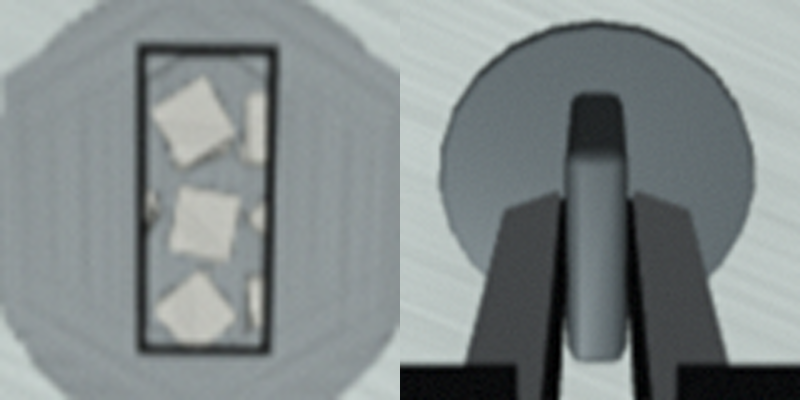

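>>> servo_tool(
  targets="0 0 -0.1 0 0 0 0;0 0.01 -0.2 0 0 0 0;0 0.012 -0.3 0 0 0 0;0 0.012 -0.38 0 0 0 0;0 0.012 -0.395 0 0 0 0;0 0.012 -0.395 0.1 0 0 0;0 0.012 -0.395 0.2 0 0 0;0 0.012 -0.395 0.3 0 0 0;0 0.012 -0.395 0.3 0 0 0;0 0.012 -0.395 0.3 0 0 0",
)

```text
time: 8.22
tool_pos: [0.4958, -0.2978, 0.1489]
ee_rot: [3.14, 0.003, -1.14]
wrist_force: [0.7, -0.6, -1.2]
width: 0.0116
```

```bash
python3 - <<'E'
from h import *
print(get_obs()["tool_pos"],get_obs()["ee_rot"])
im,K,W=cam("scene");im2,_,_=cam("wrist")
f=lambda im,u,v,h:cv2.resize(im[max(v-h,0):v+h,u-h:u+h],(400,400),interpolation=2)
cv2.imwrite("pics/s4.png",np.hstack([f(im,212,120,50),f(im2,320,160,120)]))
E
```

```text
[ 0.49579063 -0.29777375  0.14893106] [ 3.13960189  0.00341074 -1.13981619]
```

View pics/s4.png

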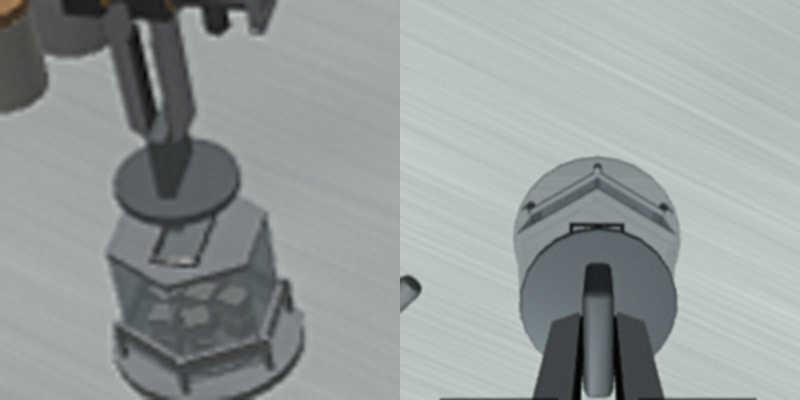

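>>> servo_tool(
  targets="0 0 0 0.02 0 0 0;0 0 0 0.04 0 0 0;0 0 0 0.06 0 0 0;0 0 0 0.07 0 0 0;0 0 0 0.08 0 0 0;0 0 0 0.09 0 0 0;0 0 0 0.1 0 0 0;0 0 0 0.1 0 0 0",
)

```text
time: 8.98
tool_pos: [0.4969, -0.299, 0.1242]
ee_rot: [3.141, 0.001, -1.141]
wrist_force: [-0.2, -0.2, -1.1]
width: 0.0116
```

>>> servo_tool(
  targets="0 0 0 0.008 0 0 0;0 0 0 0.016 0 0 0;0 0 0 0.024 0 0 0;0 0 0 0.032 0 0 0;0 0 0 0.036 0 0 0;0 0 0 0.036 0 0 0",
)

```text
time: 9.48
tool_pos: [0.497, -0.299, 0.1156]
ee_rot: [3.141, 0.001, -1.141]
wrist_force: [0.7, 0.0, -1.2]
width: 0.0113
```

>>> servo_tool(
  targets="0 0 0 0.004 0 0 0;0 0 0 0.008 0 0 0;0 0 0 0.012 0 0 0;0 0 0 0.012 0 0 0",
)

```text
time: 9.82
tool_pos: [0.4973, -0.2993, 0.1142]
ee_rot: [-3.141, -0.001, -1.141]
wrist_force: [-1.0, -0.1, 3.9]
width: 0.0117
```

>>> servo_tool(
  targets="0 0 0 0 0 0 -0.02;0 0 0 0 0 0 -0.045;0 0 0 0 0 0 -0.07;0 0 0 0 0 0 -0.095;0 0 0 0 0 0 -0.12;0 0 0 0 0 0 -0.145;0 0 0 0 0 0 -0.17;0 0 0 0 0 0 -0.195;0 0 0 0 0 0 -0.22;0 0 0 0 0 0 -0.25;0 0 0 0 0 0 -0.25",
)

```text
time: 10.73
tool_pos: [0.4978, -0.2996, 0.1142]
ee_rot: [3.141, -0.002, -0.354]
wrist_force: [0.5, -0.7, 3.7]
width: 0.0116
```

>>> servo_tool(
  targets="0 0 0 0 0 0 -0.02;0 0 0 0 0 0 -0.045;0 0 0 0 0 0 -0.07;0 0 0 0 0 0 -0.095;0 0 0 0 0 0 -0.12;0 0 0 0 0 0 -0.145;0 0 0 0 0 0 -0.17;0 0 0 0 0 0 -0.195;0 0 0 0 0 0 -0.22;0 0 0 0 0 0 -0.25;0 0 0 0 0 0 -0.25;0 0 0 0 0 0 -0.25",
)

```text
time: 11.73
tool_pos: [0.4977, -0.2998, 0.1141]
ee_rot: [3.139, -0.001, 0.427]
wrist_force: [-0.1, -0.6, 6.2]
width: 0.0115
```

```bash
python3 - <<'E'
from h import *
o=get_obs();print(o["tool_pos"],o["ee_rot"],o["wrist_torque"])
im,K,W=cam("scene");im2,_,_=cam("wrist")
f=lambda im,u,v,h:cv2.resize(im[max(v-h,0):v+h,u-h:u+h],(400,400),interpolation=2)
cv2.imwrite("pics/s5.png",np.hstack([f(im,212,120,50),f(im2,320,160,120)]))
E
```

```text
[ 0.49769604 -0.29975778  0.11414324] [ 3.13941096e+00 -9.41835659e-04  4.26551461e-01] [-0.12662543  0.12840245  0.10192269]
```

View pics/s5.png

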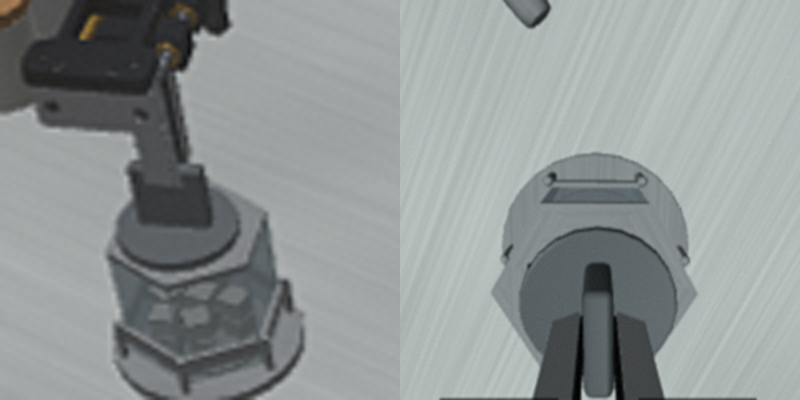

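The lid sits flat with the wing across the slot. Now I'll release it and go straight up.

>>> servo_tool(
  targets="0.1 0 0 0 0 0 0;0.2 0 0 0 0 0 0;0.3 0 0 0 0 0 0;0.4 0 0 0 0 0 0;0.5 0 0 0 0 0 0;0.5 0 0 0 0 0 0;0.5 0 0 0 0 0 0;0.5 0 0 0 0 0 0;0.5 0 0 0 0 0 0",
)

```text
time: 12.58
tool_pos: [0.4971, -0.2991, 0.113]
ee_rot: [-3.141, -0.0, 0.43]
wrist_force: [0.2, 0.3, -0.5]
width: 0.0466
```

>>> servo_tool(
  targets="0.5 0 0 -0.05 0 0 0;0.5 0 0 -0.15 0 0 0;0.5 0 0 -0.25 0 0 0;0.5 0 0 -0.35 0 0 0;0.5 0 0 -0.45 0 0 0;0.5 0 0 -0.5 0 0 0;0.5 0 0 -0.5 0 0 0;0.5 0 0 -0.5 0 0 0;0.5 0 0 -0.5 0 0 0",
)

```text
time: 13.33
tool_pos: [0.4968, -0.2989, 0.2371]
ee_rot: [-3.14, 0.001, 0.43]
wrist_force: [0.0, 0.1, -0.5]
width: 0.0472
```

```bash
python3 - <<'E'
from h import *
o=get_obs();print(o["tool_pos"],o["ee_rot"],o["wrist_force"])
im,K,W=cam("scene");im2,K2,W2=cam("wrist")
f=lambda im,u,v,h:cv2.resize(im[max(v-h,0):v+h,u-h:u+h],(400,400),interpolation=2)
cv2.imwrite("pics/s6.png",np.hstack([f(im,212,120,50),f(im2,320,160,120)]))
g=cv2.imread("pics/scene0.png");print("knob diff",np.abs(g[170:225,318:366].astype(int)-im[170:225,318:366]).mean())
np.savez("w6.npz",K=K2,W=W2)
E
```

```text
[ 0.49679027 -0.29891835  0.23706281] [-3.14010774e+00  7.45712078e-04  4.30092548e-01] [ 0.00905563  0.13553695 -0.45294327]
knob diff 2.9429292929292927
```

View pics/s6.png

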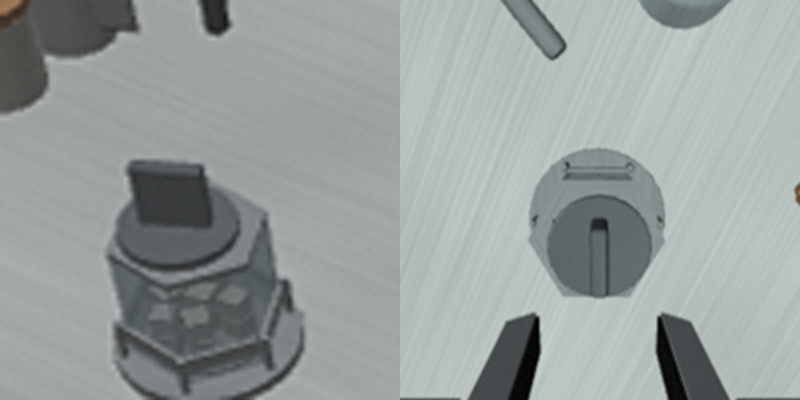

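```bash
python3 - <<'E'
from h import *
z=np.load("w6.npz");print(plane(z["K"],z["W"],(319.8,187),0.105))
print(robot.close_job())
E
```

```text
[ 0.49866538 -0.29940358  0.105     ]
the job is handed in; nothing more can be done
None
```

The hexagonal jar is closed and locked, and I handed the job in at about 13.4 s of the 51 s allowed. I gripped the grey lid by its wing, lifted it off its ring and lined it up over the slot. Then I lowered it to light contact, turned it 90° and let go.

- **Key through the slot:** the key went down with no side contact. The lid met the plate at tool height 0.114 m, as expected for a flat seat.
- **Position:** after release, the wrist camera put the disc about 3 mm from the slot centre (15 mm allowed). The pictures show it flat on the plate with the wing across the slot.
- **Forces:** contact stayed under about 10 N at every reading. After release the arm was about 12 cm above the seated height, touching nothing.
- **Knob lid:** I never went near it, and its patch of the scene image was almost unchanged (mean difference 2.9 grey levels). I did not re-measure its position.
- **Disagreement:** a first two-view estimate put the jar mouth at 0.093 m above the table. The contact height fits the nominal 0.097 m instead.

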